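Nest the glaze beakers in the cradle

ROBOT

A 6-joint arm with a two-finger parallel gripper is mounted at the origin on the work surface. World frame = base frame: x ahead of the robot, y to its left, z up, the work surface at z = 0. Lengths are in m, angles in rad, forces in N, time in s.
With the tool pointing down it reaches from about 0.425 to 1.125 m from the base axis. Payload 14.9 kg.
Tool frame: the origin (TCP) lies midway between the tips of the shut fingers; the grasp point (between the pads) lies 19 mm behind it; z points along the fingers, y is the line along which they close (so a half turn about z gives the same grasp; the last joint's range is limited). The gripper opens to 91 mm and grips with 3 to 60 N. Pads are 32 mm wide; open, the fingers measure 118 mm over their backs; the gripper's body (76 mm by 178 mm) begins 60 mm behind the grasp point.
Start: joints at [-1.298, 0.379, 1.734, -0, 1.028, -0.033], TCP at [0.211, -0.668, 0.214] pointing down, gripper open.
Joint ranges: [-2.77, 2.77], [-0.74, 2.19], [0, 2.66], [-1.06, 4.2], [0.31, 2.87], [-3.08, 3.08]. Speed limits (rad/s): [1.89, 1.89, 2.39, 3.14, 3.14, 3.14].

INTERFACE

Orientations are given as [roll, pitch, yaw] about the fixed x, y, z axes, in that order (R = Rz(yaw) Ry(pitch) Rx(roll)).
In Python, from workcell import robot, capture, camera_info gives the robot as it stands (robot), with the cameras as plain functions.
- The arm moves only by the tool creep_tool, called after ">>>" as name(argument=value, ...), one argument or row to a line, values as JSON. Schema: {"type":"object","properties":{"rows":{"type":"array","items":{"type":"array","items":{"type":"array","items":{"type":"number"},"minItems":4,"maxItems":4},"minItems":1,"maxItems":5},"minItems":1,"maxItems":1},"aperture":{"type":"number"},"squeeze":{"type":"number"},"only":{"type":"string"},"quiet":{"type":"boolean"},"lines":{"type":"string"}},"required":["rows"],"additionalProperties":false}. rows is a list that holds a single list of rows (three levels of brackets), with 1 to 5 rows, each of 4 numbers: dx, dy, dz in shares of 0.3 m (1.0 is 0.3 m), then a turn about the tool's z in shares of 180 degrees (1.0 is 180 degrees); each row is the pose to reach, as a shift and turn from the pose commanded when the call began, along the tool's axes at that moment; what a row does not reach only later rows make up. A row lasts 1/8 s, in which the tool goes at most 0.0625 m and 0.188 rad, less where a joint would pass 70% of its speed; a pose out of reach is approached as far as the arm can. aperture is the finger opening in m, set as the call begins (left out keeps the last). The fingers move at their own pace and stop on an object; squeeze is the grip in N (left out, the last holds). Time passes only in rows, so rows that do not move let the fingers close. The tool returns the time, the measured TCP pose, the force, the opening and the grip force at its end. only (a regular expression) keeps the lines of the reply that match it, lines (a string "A,B") keeps lines A to B, and quiet returns only ok. A shift or turn number past 1, either way, is cut back to 1. Input that does not fit is refused with a message, and nothing moves.
- robot.read_state(): the state, without advancing time (a new reading comes with each control period).
- capture(name): name is "side" or "top"; returns (picture, depth): 400x640x3 uint8, blue, green, red; 400x640 float32, m along the optical axis (not along the pixel's ray), 0 where there is no reading.
- camera_info(name): a dict with "fx", "fy", "cx", "cy" (pixels), "k1" (the pictures are not rectified: a ray, as slopes to the right and down, at radius r is drawn at 1 + k1 r^2 times it, then the intrinsics apply), "rvec" (rotation vector, rad) and "tvec" (3), from world to camera coordinates, as OpenCV has them. Camera axes: x right, y down, z forward; pixel columns grow to the right and rows downward; lengths in m; the calibration is good to about 2 mm. A picture is of the moment at which its call begins. camera_info takes no time and is no camera call.
- robot.finish_job(): hands the job in; it is judged then, once.
The state is a dict: "time": time; "qpos": joint angles; "qd": joint speeds; "effort": joint torques, N m; "ee_pos": TCP position; "tool_rot": TCP orientation; "contact_force": force on the tool from outside, world axes, zero at the start; "wrist_torque": the same for the moment, N m; "gripper_width": finger opening in m; "grasp_force": force on a finger pad.
Only numpy, scipy, OpenCV 4.12 (cv2) and the standard library are available. Lean on these libraries where they do the work, as an engineer would, in place of code of your own. Each camera call takes 0.05 s, during which the arm holds its last target. There are 200 camera calls.

TASK

Three empty glaze beakers lie in a row in the wooden V cradle, all with their mouths towards its end stop. Slide them together along the cradle so that they nest fully home into one straight stack, left lying in the cradle up against the stop. Push gently, because the thin plastic cracks if it is rammed, and leave the jar and the spatula that lie beside the cradle where they are.

Things in the scene. Friction and masses are not known exactly. Their poses are not given: they have to be found in the camera images.
- cradle: fixed wooden V cradle on a plywood board. Origin on the V's bottom line; y runs along it, falling 10.3 degrees, from the open end (y = -270 mm) to the end stop's face (y = +240 mm); x level across it, z square to both. Sides rise at 25 degrees to 26 mm above the bottom line, 56 mm either side. Each beaker's axis lies in the plane x = 0, its foot's centre at z = 36 mm
- stop (a point): middle of the face of the end stop (board 110 mm wide, square to the bottom line, up to 78 mm above it), 40 mm above the bottom line. All home against it, beaker_c's foot is about 160 mm from it along the cradle (cradle y = +80 mm)
- beaker_a: white plastic tapered beaker on its side, 100 mm long, mouth 97 mm across outside, tapering to 75 mm at 28 mm from the underside, then bevelled to a flat foot disc of 46 mm; wall 2.5 mm, inner floor 28 mm from the underside, 90 g. Origin at the foot's centre; z along the axis, foot to mouth, nearly level, towards the stop. Nearest the stop: its mouth is 2 to 35 mm short of it. Loose
- beaker_b: middle beaker, same make and axes as beaker_a, loose. Its mouth faces the foot of beaker_a, 10 to 70 mm off, and slips over it with 1 to 2 mm of play. Fully home, the two feet are 28 to 31 mm apart along the axis
- beaker_c: last beaker, towards the open end, same make and axes; nests over beaker_b likewise. Empty V behind its flat foot, which may be pushed; it drives the others ahead. Sliding takes about 1 to 7 N until all are home against the stop, then the way is rigid. A robot push over 30 N cracks a beaker
- jar: closed amber jar, 60 mm wide, 85 mm high, standing on the ware board beside the cradle; origin under its centre
- spatula: spatula 180 mm long lying on the ware board beside the cradle, along its x

How it is judged:
At the end, for the whole second after the job is handed in: neighbouring beakers' feet are less than 40 mm apart (28 to 31 mm when fully home), their axes in line within 0.18 rad, all three at rest in the V (feet within 20 mm of x = 0 and 22 to 65 mm above the bottom line), beaker_a's mouth within about 20 mm of the stop (distance between beaker_a and beaker_b below 0.04 m and distance between beaker_b and beaker_c below 0.04 m and angle between the z axis of beaker_a and the z axis of beaker_b, either way round below 0.18 rad and angle between the z axis of beaker_b and the z axis of beaker_c, either way round below 0.18 rad and y of beaker_a in the frame of cradle above 0.115 m and x of beaker_a in the frame of cradle between -0.02 and 0.02 m and z of beaker_a in the frame of cradle between 0.022 and 0.065 m and linear speed of each of beaker_a, beaker_b, beaker_c below 0.02 m/s and x of beaker_b in the frame of cradle between -0.02 and 0.02 m and z of beaker_b in the frame of cradle between 0.022 and 0.065 m and x of beaker_c in the frame of cradle between -0.02 and 0.02 m and z of beaker_c in the frame of cradle between 0.022 and 0.065 m); the robot touches nothing.
It fails at once if the robot pushes or squeezes a beaker with more than 30 N (contact force between any of the fingers, the arm and beaker_a above 30 N or contact force between any of the fingers, the arm and beaker_b above 30 N or contact force between any of the fingers, the arm and beaker_c above 30 N).
It fails at once if the jar or the spatula is moved by more than 40 mm (distance of any of jar, spatula from where it was at the start of the episode above 0.04 m).
It also fails if it takes over 43 s, if anything falls off the work surface, if the arm or the gripper's body presses on something with over 40 N, if the wrist force passes 120 N, or if a joint passes its speed limit or range.

## Working session

There is one attempt and no reset: what is moved stays moved. The work goes in short steps, Python scripts to look and compute and a tool call to move; the robot and the scene stay as the last step left them, time stands still between calls to the robot, and variables do not carry over. Pictures are saved under pics/ and viewed, at most 10 in all, crops included, and the job is handed in when it is done.

```bash
ls; mkdir -p pics
```

Create h.py:
```python
import numpy as np, cv2
from workcell import robot, capture, camera_info
def cam(n):
    c=camera_info(n); R=cv2.Rodrigues(np.array(c["rvec"],float))[0]; return c,R,np.array(c["tvec"],float).ravel()
def pts(n,depth,uv):
    c,R,t=cam(n); uv=np.atleast_2d(uv).astype(int)
    xd=(uv[:,0]-c["cx"])/c["fx"]; yd=(uv[:,1]-c["cy"])/c["fy"]
    x,y=xd.copy(),yd.copy()
    for _ in range(10):
        s=1+c["k1"]*(x*x+y*y); x,y=xd/s,yd/s
    z=depth[uv[:,1],uv[:,0]]
    P=np.c_[x*z,y*z,z]; return (P-t)@R
```

Run:
```python
from h import *
s=robot.read_state(); print({k:np.round(v,3) for k,v in s.items()})
for n in("side","top"):
    p,d=capture(n); cv2.imwrite(f"pics/{n}0.png",p); np.save(f"{n}0.npy",d); c,R,t=cam(n); print(n,c, -R.T@t)
```

```text
pics
workcell.py
{'time': np.float64(0.0), 'qpos': array([-1.298,  0.379,  1.735,  0.   ,  1.029, -0.033]), 'qd': array([ 0.001,  0.   , -0.   , -0.001, -0.002, -0.001]), 'effort': array([-4.0000e-03, -7.6373e+01, -4.3438e+01,  6.5000e-02,  4.2000e-02,
       -0.0000e+00]), 'ee_pos': array([ 0.211, -0.667,  0.213]), 'tool_rot': array([-3.141, -0.   ,  0.306]), 'contact_force': array([ 0.458, -0.372, -0.611]), 'wrist_torque': array([ 0.025, -0.006, -0.012]), 'grasp_force': np.float64(0.0), 'gripper_width': np.float64(0.091)}
side {'fx': 455.7738127930442, 'fy': 455.7738127930442, 'cx': 311.7344232191415, 'cy': 185.85448842788506, 'k1': 0.040649897324218316, 'rvec': array([ 2.29659956, -0.15134834,  0.08680155]), 'tvec': array([-0.51468769,  0.16026514,  0.91448812])} [ 0.42076429 -0.63892867  0.73593779]
top {'fx': 413.27146095902356, 'fy': 413.27146095902356, 'cx': 318.24745524081567, 'cy': 203.7040274415705, 'k1': -0.0959342721998481, 'rvec': array([ 2.15561811, -2.17849766,  0.11095981]), 'tvec': array([0.05182412, 0.55429274, 0.78674683])} [0.47004247 0.04496002 0.84019963]
```

View pics/side0.png

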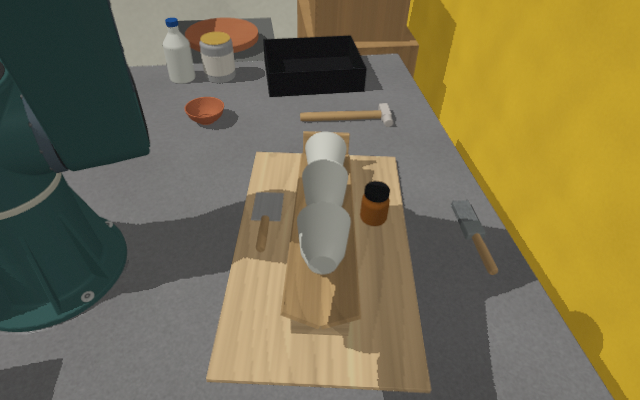

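View pics/top0.png

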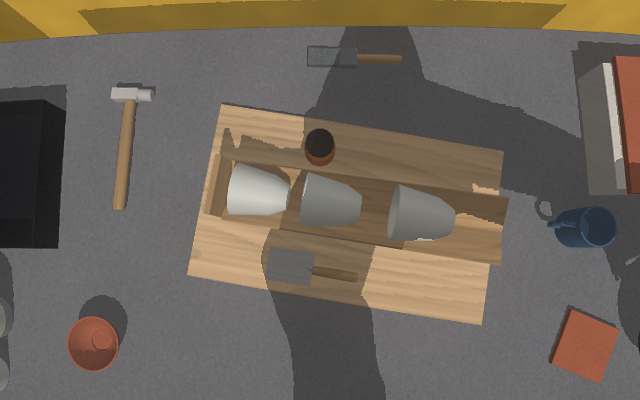

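The side view shows beakers in line at (325,150), (325,185) and (325,235), with c's foot at (323,262). In the top view, beakers a, b and c are at (257,190), (330,200) and (420,213). The stop is at the left (213,185), the open end at the right (502,230), the jar at (320,147) and the spatula at (310,267).

Create m.py:
```python
from h import *
import sys
def clouds(n,p,d):
    hsv=cv2.cvtColor(p,cv2.COLOR_BGR2HSV)
    v,u=np.mgrid[0:400,0:640]; P=pts(n,d,np.c_[u.ravel(),v.ravel()]).reshape(400,640,3)
    m=((hsv[...,1]<45)&(hsv[...,2]>70)&(d>0)&(P[...,2]>.045)&(abs(P[...,0]-.47)<.12)&(abs(P[...,1])<.4)).astype(np.uint8)
    m=cv2.morphologyEx(m,cv2.MORPH_OPEN,np.ones((3,3)))
    return P,m,hsv
if __name__=="__main__":
  for n in("top","side"):
    p=cv2.imread(f"pics/{n}0.png"); d=np.load(f"{n}0.npy"); P,m,h=clouds(n,p,d)
    k,lab,st,ce=cv2.connectedComponentsWithStats(m)
    for i in range(1,k):
        if st[i,4]<150: continue
        Q=P[lab==i]; print(n,st[i],np.percentile(Q,[1,50,99],axis=0).round(3).tolist())
  n="top";p=cv2.imread("pics/top0.png");d=np.load("top0.npy")
  for uv in [(504,203),(494,258),(500,228),(480,225),(385,240),(237,165),(226,218),(213,185),(208,205),(218,165),(185,272),(478,320),(221,106),(500,155),(320,147),(291,265),(340,274)]:
    print(uv,pts(n,d,uv)[0].round(3))
  n="side";d=np.load("side0.npy")
  for uv in [(286,316),(357,319),(322,322),(321,300),(323,262),(323,255),(305,215),(345,215),(327,134)]: print(uv,pts(n,d,uv)[0].round(3))
```

```bash
python3 m.py
```

```text
top [ 299  177   63   49 2547] [[0.508, -0.025, 0.122], [0.542, 0.03, 0.151], [0.587, 0.075, 0.163]]
top [ 227  178   63   37 2097] [[0.531, 0.1, 0.092], [0.559, 0.153, 0.126], [0.589, 0.204, 0.139]]
top [ 387  185   68   56 2952] [[0.481, -0.176, 0.098], [0.517, -0.114, 0.178], [0.567, -0.075, 0.192]]
side [ 297  132   53  142 5432] [[0.48, -0.18, 0.11], [0.531, -0.092, 0.157], [0.587, 0.196, 0.191]]
(504, 203) [ 0.54  -0.274  0.146]
(494, 258) [ 0.447 -0.251  0.147]
(500, 228) [ 0.498 -0.272  0.128]
(480, 225) [ 0.504 -0.239  0.121]
(385, 240) [ 0.481 -0.071  0.111]
(237, 165) [0.615 0.189 0.123]
(226, 218) [0.526 0.221 0.061]
(213, 185) [0.582 0.235 0.11 ]
(208, 205) [0.546 0.243 0.112]
(218, 165) [0.619 0.227 0.109]
(185, 272) [ 0.421  0.319 -0.001]
(478, 320) [ 0.319 -0.271  0.012]
(221, 106) [0.764 0.247 0.011]
(500, 155) [ 0.654 -0.333  0.013]
(320, 147) [0.652 0.042 0.097]
(291, 265) [0.435 0.101 0.016]
(340, 274) [0.417 0.005 0.035]
(286, 316) [ 0.443 -0.264  0.143]
(357, 319) [ 0.546 -0.281  0.142]
(322, 322) [ 0.496 -0.271  0.128]
(321, 300) [ 0.502 -0.226  0.118]
(323, 262) [ 0.511 -0.179  0.152]
(323, 255) [ 0.511 -0.177  0.168]
(305, 215) [ 0.493 -0.092  0.176]
(345, 215) [ 0.562 -0.096  0.171]
(327, 134) [0.579 0.191 0.139]
```

The manual's scale: shifts go in shares of 0.3 m and turns go in shares of 180 degrees. Converting my numbers, 0.21 m / 0.3 = 0.7, 0.18 m / 0.3 = 0.6, -0.9 rad / 3.1416 = -0.2865.

>>> creep_tool(
  rows=[
    [[0.1333, -0.1, 0, -0.0573], [0.3, -0.2333, 0, -0.1146], [0.4333, -0.3667, 0, -0.1719], [0.6, -0.4667, 0, -0.2292], [0.7, -0.5667, 0, -0.2865]],
  ],
  aperture=0,
  squeeze=10,
)

```text
time: 0.72
ee_pos: [0.361, -0.4404, 0.2138]
tool_rot: [-3.142, -0.0, 1.213]
contact_force: [0.3, -0.3, 0.4]
gripper_width: 0.0441
grasp_force: 0.0
```

Create go.py:
```python
from h import *
import sys
s=robot.read_state(); y=s["tool_rot"][2]; T=np.array(eval(sys.argv[1])); d=T-s["ee_pos"]
x=np.array([np.cos(y),np.sin(y),0]); yy=np.array([np.sin(y),-np.cos(y),0])
print(s["tool_rot"].round(3),"dx dy dz",(d@x).round(4),(d@yy).round(4),(-d[2]).round(4),"turn",y-1.405)
```

```bash
python3 go.py '[.505,-.22,.136]'
```

```text
[-3.142 -0.     1.213] dx dy dz 0.2569 0.0576 0.0778 turn -0.19243827991960916
```

Scaled: 0.257 m / 0.3 = 0.8567, 0.22 m / 0.3 = 0.7333, -0.19 rad / 3.1416 = -0.0605.

>>> creep_tool(
  rows=[
    [[0.2, 0.0433, 0, -0.0286], [0.4, 0.0867, 0, -0.0605], [0.5667, 0.1333, 0, -0.0605], [0.7333, 0.1667, 0.0333, -0.0605], [0.8567, 0.1933, 0.0667, -0.0605]],
  ],
)

```text
time: 1.35
ee_pos: [0.5065, -0.221, 0.1937]
tool_rot: [3.142, -0.0, 1.397]
contact_force: [-0.0, -0.5, 0.3]
gripper_width: 0.0006
grasp_force: 0.0
```

```bash
python3 go.py '[.505,-.22,.136]'
```

```text
[ 3.142 -0.     1.397] dx dy dz 0.0007 -0.0016 0.0577 turn -0.008290593751016706
```

Scaled: 0.058 m / 0.3 = 0.1933, 0.055 m / 0.3 = 0.1833, -0.008 rad / 3.1416 = -0.0025.

>>> creep_tool(
  rows=[
    [[0, -0.005, 0.0667, -0.0025], [0, -0.005, 0.1333, -0.0025], [0, -0.005, 0.1833, -0.0025], [0, -0.005, 0.1933, -0.0025]],
  ],
)

```text
time: 1.85
ee_pos: [0.5037, -0.2224, 0.135]
tool_rot: [-3.14, -0.0, 1.404]
contact_force: [-0.4, -0.5, -0.4]
gripper_width: 0.0005
grasp_force: 0.0
```

Run:
```python
from h import *
a,_=capture("side"); b,_=capture("top")
cv2.imwrite("pics/v1.png",np.hstack([cv2.resize(a[120:350,200:450],(500,460)),cv2.resize(b[130:300,360:520],None,fx=1.8,fy=2.70588)[:460]]))
```

```text
(no output)
```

View pics/v1.png

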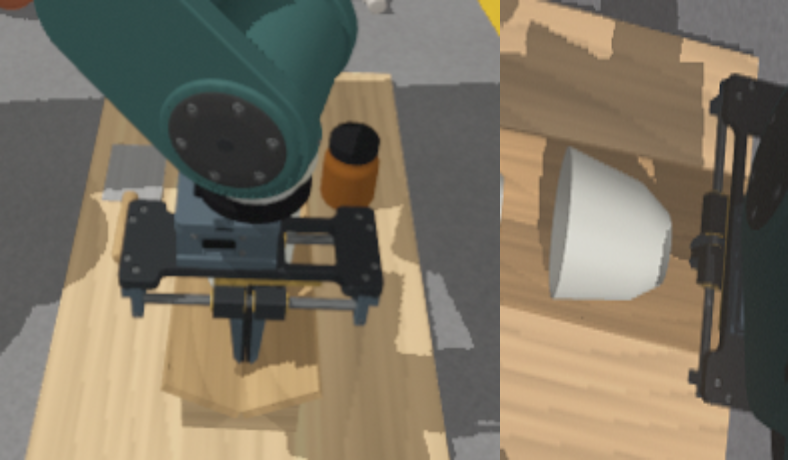

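The fingers are centred over the V's bottom line (tip at 245,355 in the left crop). Beaker c's foot is about 25 mm ahead of them (right crop, 668,240). I'll start the push down the slope.

Scaled: 0.03 m / 0.3 = 0.1, 0.024 m / 0.3 = 0.08.

>>> creep_tool(
  rows=[
    [[0.02, 0, 0.0033, 0], [0.04, 0, 0.0067, 0], [0.06, 0, 0.01, 0], [0.08, 0, 0.015, 0], [0.1, 0, 0.0183, 0]],
  ],
)

```text
time: 2.58
ee_pos: [0.5093, -0.1925, 0.1304]
tool_rot: [-3.142, 0.0, 1.404]
contact_force: [-0.8, -0.3, -0.5]
gripper_width: 0.0002
grasp_force: 0.2
```

>>> creep_tool(
  rows=[
    [[0.02, 0, 0.0033, 0], [0.04, 0, 0.0067, 0], [0.06, 0, 0.01, 0], [0.08, 0, 0.015, 0], [0.1, 0, 0.0183, 0]],
  ],
)

```text
time: 3.2
ee_pos: [0.5143, -0.163, 0.1248]
tool_rot: [-3.142, 0.0, 1.404]
contact_force: [1.0, -0.9, 0.0]
gripper_width: 0.0004
grasp_force: 0.2
```

>>> creep_tool(
  rows=[
    [[0.02, 0, 0.0033, 0], [0.04, 0, 0.0067, 0], [0.06, 0, 0.01, 0], [0.08, 0, 0.015, 0], [0.1, 0, 0.0183, 0]],
  ],
)

```text
time: 3.82
ee_pos: [0.5193, -0.1335, 0.1194]
tool_rot: [3.142, 0.0, 1.404]
contact_force: [0.7, 0.0, -0.1]
gripper_width: 0.0005
grasp_force: 0.2
```

Create look.py:
```python
from h import *
import sys
a,_=capture("side"); b,_=capture("top")
cv2.imwrite(f"pics/{sys.argv[1]}.png",np.hstack([cv2.resize(a[120:320,240:400],(368,460)),cv2.resize(b[140:270,200:460],(430*520//430-100,230*1)).repeat(2,0)]))
```

```bash
python3 look.py v2
```

```text
(no output)
```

View pics/v2.png

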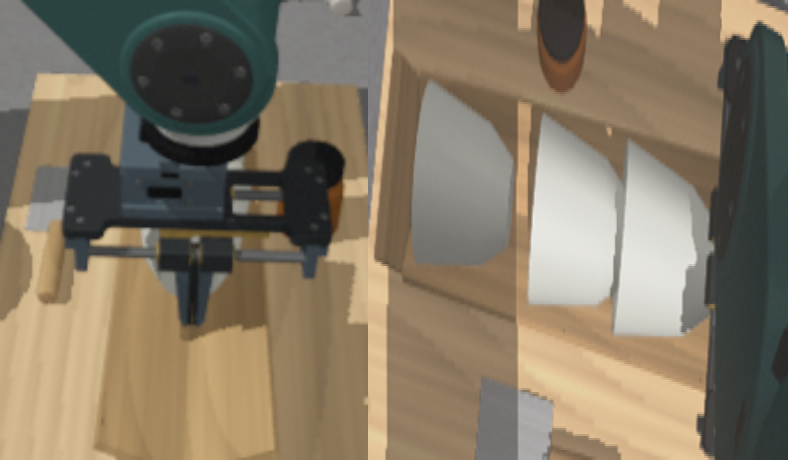

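c's mouth has reached b's foot (right crop, 620,240), and everything is in line. Continuing.

Scaled: 0.025 m / 0.3 = 0.0833, 0.02 m / 0.3 = 0.0667.

>>> creep_tool(
  rows=[
    [[0.0167, 0, 0.0033, 0], [0.0333, 0, 0.0067, 0], [0.05, 0, 0.01, 0], [0.0667, 0, 0.012, 0], [0.0833, 0, 0.015, 0]],
  ],
)

```text
time: 4.55
ee_pos: [0.5234, -0.1088, 0.1149]
tool_rot: [-3.142, -0.0, 1.404]
contact_force: [0.6, -1.0, 0.7]
gripper_width: 0.0003
grasp_force: 0.5
```

>>> creep_tool(
  rows=[
    [[0.0167, 0, 0.0033, 0], [0.0333, 0, 0.0067, 0], [0.05, 0, 0.01, 0], [0.0667, 0, 0.012, 0], [0.0833, 0, 0.015, 0]],
  ],
)

```text
time: 5.18
ee_pos: [0.5275, -0.0842, 0.1104]
tool_rot: [-3.142, -0.0, 1.404]
contact_force: [0.1, -1.6, 0.7]
gripper_width: 0.0004
grasp_force: 0.5
```

>>> creep_tool(
  rows=[
    [[0.0167, 0, 0.0033, 0], [0.0333, 0, 0.0067, 0], [0.05, 0, 0.01, 0], [0.0667, 0, 0.012, 0], [0.0833, 0, 0.015, 0]],
  ],
)

```text
time: 5.8
ee_pos: [0.5317, -0.0595, 0.1058]
tool_rot: [-3.141, 0.0, 1.404]
contact_force: [-0.3, -1.6, 0.4]
gripper_width: 0.0004
grasp_force: 0.7
```

```bash
python3 look.py v3
```

```text
(no output)
```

View pics/v3.png

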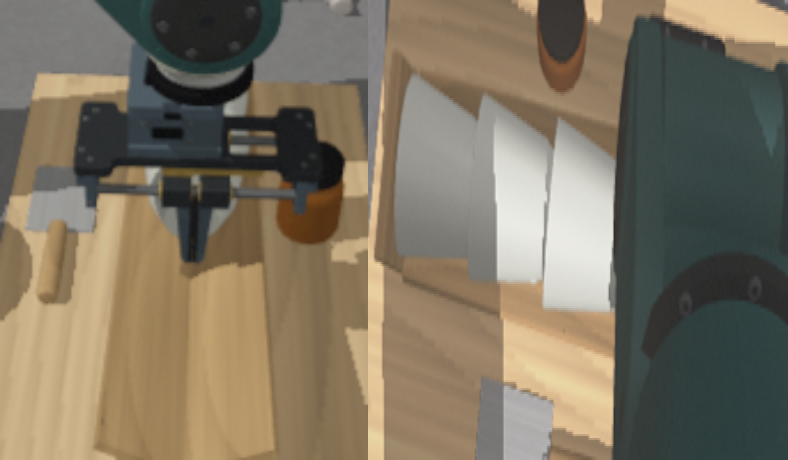

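Beakers b and c are partly nested, with mouth rims at 405, 480 and 550 in the right crop. a is near the stop and forces are about 1.6 N. About 120 mm remain.

Scaled: 0.025 m / 0.3 = 0.0833, 0.02 m / 0.3 = 0.0667.

>>> creep_tool(
  rows=[
    [[0.0167, 0, 0.0033, 0], [0.0333, 0, 0.0067, 0], [0.05, 0, 0.01, 0], [0.0667, 0, 0.012, 0], [0.0833, 0, 0.015, 0]],
  ],
)

```text
time: 6.52
ee_pos: [0.5358, -0.0348, 0.1013]
tool_rot: [-3.141, -0.0, 1.404]
contact_force: [0.1, -0.9, 0.9]
gripper_width: 0.0009
grasp_force: 0.9
```

>>> creep_tool(
  rows=[
    [[0.0167, 0, 0.0033, 0], [0.0333, 0, 0.0067, 0], [0.05, 0, 0.01, 0], [0.0667, 0, 0.012, 0], [0.0833, 0, 0.015, 0]],
  ],
)

```text
time: 7.15
ee_pos: [0.54, -0.0102, 0.0969]
tool_rot: [-3.142, -0.0, 1.404]
contact_force: [-0.9, -3.1, -0.1]
gripper_width: 0.0006
grasp_force: 1.1
```

>>> creep_tool(
  rows=[
    [[0.0133, 0, 0.0033, 0], [0.0267, 0, 0.005, 0], [0.04, 0, 0.0067, 0], [0.0533, 0, 0.01, 0], [0.0667, 0, 0.012, 0]],
  ],
)

```text
time: 7.78
ee_pos: [0.5434, 0.0094, 0.0933]
tool_rot: [-3.142, 0.0, 1.404]
contact_force: [0.2, -2.1, -0.1]
gripper_width: 0.0001
grasp_force: 1.1
```

```bash
python3 look.py v4
```

```text
(no output)
```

View pics/v4.png

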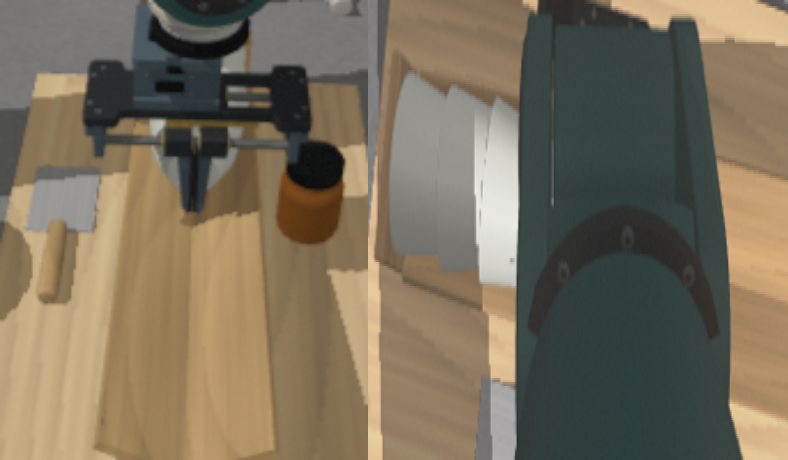

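The rims are now at 395, 440 and 490, about 47 mm apart, so roughly 50 mm of travel remains. I'll slow down here.

Scaled: 0.015 m / 0.3 = 0.05, 0.012 m / 0.3 = 0.04.

>>> creep_tool(
  rows=[
    [[0.01, 0, 0.0017, 0], [0.02, 0, 0.0033, 0], [0.03, 0, 0.005, 0], [0.04, 0, 0.0067, 0], [0.05, 0, 0.009, 0]],
  ],
  only="pos|cont",
)

```text
ee_pos: [0.5459, 0.0241, 0.0906]
contact_force: [-0.7, -3.3, 0.9]
```

>>> creep_tool(
  rows=[
    [[0.01, 0, 0.0017, 0], [0.02, 0, 0.0033, 0], [0.03, 0, 0.005, 0], [0.04, 0, 0.0067, 0], [0.05, 0, 0.009, 0]],
  ],
  only="pos|cont",
)

```text
ee_pos: [0.5484, 0.0389, 0.0879]
contact_force: [0.0, -3.4, 1.2]
```

Scaled: 0.005 m / 0.3 = 0.0167, 0.004 m / 0.3 = 0.0133.

>>> creep_tool(
  rows=[
    [[0.0033, 0, 0, 0], [0.0067, 0, 0, 0], [0.01, 0, 0.0017, 0], [0.0133, 0, 0.0023, 0], [0.0167, 0, 0.003, 0]],
  ],
  only="pos|cont",
)

```text
ee_pos: [0.5492, 0.0437, 0.0871]
contact_force: [-0.4, -4.5, 2.0]
```

Scaled: 0.004 m / 0.3 = 0.0133, 0.003 m / 0.3 = 0.01.

>>> creep_tool(
  rows=[
    [[0.0033, 0, 0, 0], [0.0067, 0, 0, 0], [0.01, 0, 0.0017, 0], [0.0133, 0, 0.0023, 0]],
  ],
  only="pos|cont",
)

```text
ee_pos: [0.5499, 0.0476, 0.0864]
contact_force: [-0.1, -5.0, 2.6]
```

```bash
python3 look.py v5
```

```text
(no output)
```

View pics/v5.png

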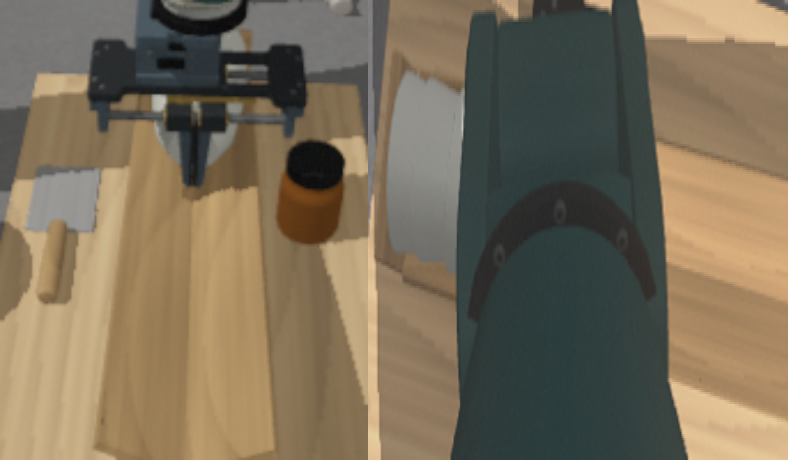

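The rims are close now, with a's at 390 in the right crop. I'll go on in small steps.

Scaled: 0.003 m / 0.3 = 0.01, 0.002 m / 0.3 = 0.0067.

>>> creep_tool(
  rows=[
    [[0.0033, 0, 0, 0], [0.0067, 0, 0.0013, 0], [0.01, 0, 0.0017, 0]],
  ],
  only="pos|cont",
)

```text
ee_pos: [0.5503, 0.0506, 0.0858]
contact_force: [0.1, -5.2, 1.7]
```

Scaled: 0.002 m / 0.3 = 0.0067, 0.001 m / 0.3 = 0.0033.

>>> creep_tool(
  rows=[
    [[0.0033, 0, 0, 0], [0.0067, 0, 0.0013, 0]],
  ],
  only="pos|cont",
)

```text
ee_pos: [0.5506, 0.0525, 0.0854]
contact_force: [-0.5, -6.2, 2.4]
```

Scaled: 0.0012 m / 0.3 = 0.004, 0.0006 m / 0.3 = 0.002.

>>> creep_tool(
  rows=[
    [[0.002, 0, 0, 0], [0.004, 0, 0.0007, 0]],
  ],
  only="pos|cont",
)

```text
ee_pos: [0.5508, 0.0535, 0.0852]
contact_force: [-1.3, -9.7, 4.4]
```

Scaled: 0.0003 m / 0.3 = 0.001.

>>> creep_tool(
  rows=[
    [[0.001, 0, 0, 0], [0.001, 0, 0, 0]],
  ],
  only="pos|cont",
)

```text
ee_pos: [0.5507, 0.0536, 0.0852]
contact_force: [-1.3, -10.1, 3.3]
```

```bash
python3 go.py '[.505,-.22,.3]'
```

```text
[-3.141e+00  1.000e-03  1.404e+00] dx dy dz -0.2774 0.0003 -0.2148 turn -0.0009834829149772961
```

The force is rising with almost no travel, so the stack is probably home. I'll back off, lift clear and check.

Scaled: -0.14 m / 0.3 = -0.4667, -0.09 m / 0.3 = -0.3.

>>> creep_tool(
  rows=[
    [[-0.0167, 0, 0, 0], [-0.05, 0, 0, 0], [-0.15, 0, -0.0333, 0], [-0.3, 0, -0.1, 0], [-0.4667, 0, -0.2333, 0]],
  ],
  only="pos|cont",
)

```text
ee_pos: [0.5264, -0.084, 0.1539]
contact_force: [1.8, 0.1, 0.3]
```

>>> creep_tool(
  rows=[
    [[-0.1667, 0, -0.0667, 0], [-0.3333, 0, -0.1667, 0], [-0.5, 0, -0.2, 0], [-0.6667, 0, -0.2, 0], [-0.8667, 0, -0.2, 0]],
  ],
  only="pos|cont",
)

```text
ee_pos: [0.4839, -0.3409, 0.2145]
contact_force: [0.7, 0.5, 1.0]
```

Run:
```python
from m import *
b,d=capture("top"); cv2.imwrite("pics/end.png",cv2.resize(b[130:300,190:390],(700,595)))
P,m,_=clouds("top",b,d); np.save("topend.npy",d)
u=np.array([.164,.97,-.179]); u/=np.linalg.norm(u); o=np.array([.496,-.271,.126])+.27*u
Q=P[m>0]; y=(Q-o)@u; print(np.percentile(y,[1,5,95,99]).round(3))
a,_=capture("side"); cv2.imwrite("pics/endside.png",cv2.resize(a[100:260,220:420],(700,560)))
```

```text
[-0.357 -0.344  0.22   0.228]
```

View pics/end.png

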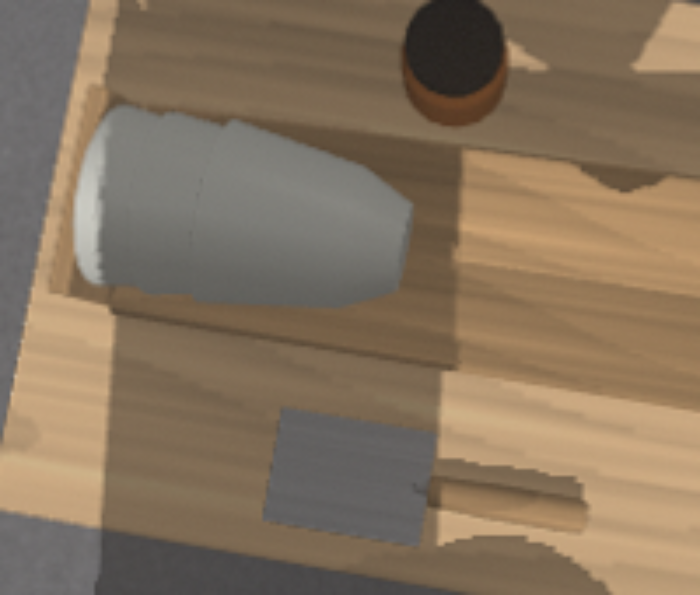

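View pics/endside.png

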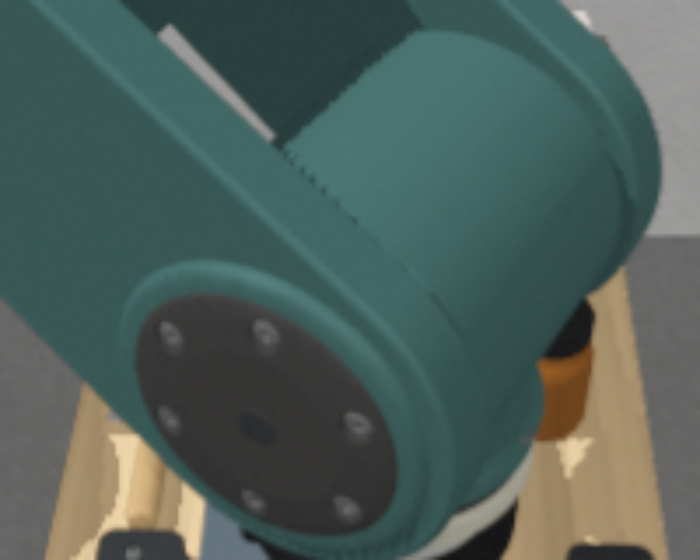

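The top view shows one straight stack against the stop. Rim edges are at about (118,103), (175,113) and (235,122), and c's foot is at (406,245). The jar and spatula look undisturbed; the arm hides the stack in the side view. I'll check the numbers.

Run:
```python
from h import *
d=np.load("topend.npy"); d0=np.load("top0.npy")
f=lambda x,y:(190+x/3.5,130+y/3.5)
u=np.array([.164,.97,-.179]); u/=np.linalg.norm(u); o=np.array([.496,-.271,.126])+.27*u
for q in [(118,110),(175,119),(235,128),(85,190),(110,195),(150,195),(205,205),(240,210),(400,245),(60,200),(455,50),(350,475)]:
    p=pts("top",d,f(*q))[0]; print(q,p.round(3),((p-o)@u).round(3))
```

```text
(118, 110) [0.626 0.217 0.111] 0.227
(175, 119) [0.618 0.184 0.119] 0.193
(235, 128) [0.614 0.154 0.12 ] 0.162
(85, 190) [0.58  0.226 0.136] 0.225
(110, 195) [0.578 0.214 0.134] 0.213
(150, 195) [0.577 0.194 0.14 ] 0.192
(205, 205) [0.571 0.165 0.146] 0.162
(240, 210) [0.567 0.148 0.143] 0.145
(400, 245) [0.552 0.071 0.123] 0.071
(60, 200) [0.593 0.272 0.013] 0.293
(455, 50) [0.658 0.042 0.096] 0.065
(350, 475) [0.435 0.103 0.016] 0.103
```

```bash
python3 -c "
from workcell import robot, capture, camera_info
print(robot.finish_job())"
```

```text
the job is handed in; nothing more can be done
None
```

The job is handed in: the three beakers lie nested in one straight stack against the stop, rims about 31 mm apart by my depth measurement; pushing force was about 11 N at most in the readings, and the jar and spatula look unmoved.

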